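Weigh in the reagent cassettes on a thin-topped stand

ROBOT

A 6-joint arm with a two-finger parallel gripper is mounted at the origin on the work surface. World frame = base frame: x ahead of the robot, y to its left, z up, the work surface at z = 0. Lengths are in m, angles in rad, forces in N, time in s.
With the tool pointing down it reaches from about 0.35 to 0.775 m from the base axis. Payload 7.3 kg.
Tool frame: the origin (TCP) lies at the very end of the fingers, on their centre line; the grasp point (between the pads) lies grip_point_offset behind it (grip_point_offset is the distance from the TCP to the grasp point, in m); z points along the fingers, y is the direction in which the jaws open and shut (so a half turn about z gives the same grasp; the last joint's range is limited). The gripper opens to 92 mm and grips with 3 to 60 N. Pads are 19 mm wide; open, the fingers measure 130 mm over their backs; the gripper's body (75 mm by 190 mm) begins 47 mm behind the grasp point.
Start: joints at [0.994, 0.342, 1.524, -0, 1.275, -0.146], TCP at [0.219, 0.477, 0.197] pointing down, gripper open.
Joint ranges: [-2.53, 2.53], [-0.77, 2.02], [0.04, 2.7], [-1, 4.14], [0.28, 2.66], [-3.11, 3.11]. Speed limits (rad/s): [2.57, 2.57, 3.14, 3.14, 3.14, 3.14].

INTERFACE

Orientations are given as [roll, pitch, yaw] about the fixed x, y, z axes, in that order (R = Rz(yaw) Ry(pitch) Rx(roll)).
In Python, from cell import * gives the robot as it stands.
- The arm moves only by the shell command python3 -m inch 'ROWS' [OPENING] [FORCE]. ROWS is JSON, a list that holds one entry, the list of rows, each a list of 4 numbers: the shift along the tool's x, y, z in mm, then the turn about the tool's z in rad. In form: [[[x, y, z, roll], ...]]. A call has 1 to 10 rows; each row shifts and turns the commanded pose from where the row before left it, along the tool's axes as they then stand; what a row does not reach is not made up. A row lasts 1/8 s, in which the tool goes at most 62.5 mm and 10.7 degrees, less where a joint would pass 70% of its speed; a pose out of reach is approached as far as the arm can. A call with a gripper value outside its range is refused whole. OPENING is the closure, from -1 (fully open) to 1 (shut), set as the call begins (- or left out, the last holds). The fingers move at their own pace and stop on an object; FORCE is the grip in N (left out, the last holds). Time passes only in rows, so rows that do not move let the fingers close. It gives the time, the measured TCP pose, the force and the opening at its end, in the units of the state.
- observe(): the state, without advancing time (a new reading comes with each control period).
- read_camera(name): name is "side" or "top"; returns a dict with "img" (420x560x3 uint8, blue, green, red), "fx", "fy", "cx", "cy" (pixels), "eye" and "rotation" of the camera in the world. Camera axes: x right, y down, z forward; pixel columns grow to the right and rows downward; lengths in m; the calibration is good to about 2 mm. A picture is of the moment at which its call begins. There is no depth.
- hand_in(): hands the job in, once; it reports no verdict.
Trained networks look in the newest picture that a camera, given by its name, has taken for a name from the list of things; names that differ only in an ending like _2 or _b are one class to them, and where a whole thing is asked for, a point or a joint stands for the part that bears it (a point fixed in the world has none). Each returns a list of dicts, best first, with "conf" (0 to 1); they miss things now and then, are a little off and sometimes report something else, mostly with a low value. They report only what shows in the picture. A call takes as long as a camera call.
- boxes_of(camera, label): "at" ([row, column] in pixels, amid what is visible of it).
- place_of(camera, label): "at" ([row, column] in pixels: a listed point, or the origin of a listed thing).
The state is a dict: "time": time; "qpos": joint angles; "qvel": joint speeds; "joint_efforts": joint torques, N m; "tool_pos": TCP position; "tool_rot": TCP orientation; "contact_force": force on the tool from outside, world axes, zero at the start; "torque": the same for the moment, N m; "opening": finger opening in m.
Only numpy, scipy, OpenCV 4.12 (cv2) and the standard library are available. Lean on these libraries where they do the work, as an engineer would, in place of code of your own. Each camera call takes 0.05 s, during which the arm holds its last target. There are 200 camera calls.

TASK

Weigh in the reagent cassettes: the stand's thin steel top is springy everywhere except over one hidden stiffening channel that runs from front to back beneath it, so first feel for the channel by pressing gently along the top with the closed fingertips (never harder than 30 N), then lift the dial scale by its handle and stand it on the top lengthways along the channel, level and with no sag; never let it rest on the springy part. With the pan still empty, turn the dial's bezel until its zero mark stands at the pointer's tip. Then set every cassette upright and flat on the floor of the pan and leave them there with the zero setting untouched, without disturbing the tube rack or the glove carton.

Things in the scene. Friction and masses are not known exactly. Their poses are not given: they have to be found in the camera images.
- stand: Low instrument stand of folded sheet steel, fixed to the bench: a plain flat top 300 mm (its x, front to back) by 350 mm (its y), 50 mm above the bench, with closed sides. Origin at the centre of its underside, at bench height; x points away from the robot, give or take a small yaw. The channel under its top, 30 mm wide, runs along its x with its centre anywhere from y = -110 to +110 mm.
- top_centre (a point): Centre of the stand's top, a thin springy sheet held at front and back only. Pressed with the closed fingertips it gives 4 to 10 mm at 5 N (up to 14 mm at its left and right edges) and bottoms at 16 mm. Only along the unseen channel it gives less than 1.5 mm: a stiff stretch 50 to 90 mm wide to the fingertips. The scale is well carried if its middle line is within 12 mm of that stretch's middle.
- scale: Loose dial scale, 0.8 kg, on the bench beside the stand, at its left or right. Origin at the underside of its flat base, below the carrying handle; x points from the dial (x = -75 mm) past the handle (x = 0) to the pan (x = +105 mm). Base plate 70 mm wide (y), from x = -112 to +150 mm. Centre of mass nearly below the handle, which is its highest part (100 mm).
- handle (a point): Middle of the scale's carrying handle, a black round bar 12 mm thick, 72 mm long along the scale's y, on two posts 58 mm apart, its axis 94 mm above the underside of the scale. Fingers close on it along the scale's x; there is room for open fingers on both sides, the dial (56 mm high) and the pan (rim 68 mm high) lie below.
- dial_centre (a point): Centre of the top of the dial, which faces straight up, 56 mm above the scale's underside. The dark ribbed bezel, a disc of 60 mm diameter, stands from 41 to 56 mm above the underside on a fixed housing of 76 mm diameter. It carries the white dial card and turns about the vertical with light friction (0.03 N m); take it across its diameter from above.
- zero_mark (a point): The zero mark on the dial card: the one broad black bar among thin ticks, 20 mm from the dial's centre. It turns with the bezel. At the start it stands 0.6 to 1.9 rad clockwise (seen from above) of the pointer.
- pointer_tip (a point): Tip of the dial's black pointer, 20 mm from the dial's centre. With the pan empty it points from the dial's centre towards the pan (scale's +x), and it swings clockwise about 3.9 rad for each kg on the pan; it does not turn with the bezel.
- pan_centre (a point): Centre of the floor of the scale's steel pan, 190 mm (scale's x) by 120 mm (y) outside, with a rim 3 mm thick and 6 mm high, its floor 62 mm above the underside of the scale; axes as the scale. It sinks 10 mm for each kg; three cassettes fit side by side, each lying along y.
- mat: Blue-grey bench mat, fixed, 220 mm (x) by 170 mm (y), 2 mm thick, on the other side of the stand, on which the cassettes stand at the start. Origin at the centre of its underside.
- pack1: White plastic reagent cassette, a block 90 mm (x) by 48 mm (y) by 36 mm high, with a round black screw cap of 32 mm diameter in the middle of its top, up to 56 mm; about 0.2 kg. It can be lifted by the cap. Two or three of the four cassettes are present. Origin at the centre of its underside, z up.
- pack2: White plastic reagent cassette, a block 90 mm (x) by 48 mm (y) by 36 mm high, with a round black screw cap of 32 mm diameter in the middle of its top, up to 56 mm; about 0.2 kg. It can be lifted by the cap. Two or three of the four cassettes are present. Origin at the centre of its underside, z up.
- pack3: White plastic reagent cassette, a block 90 mm (x) by 48 mm (y) by 36 mm high, with a round black screw cap of 32 mm diameter in the middle of its top, up to 56 mm; about 0.2 kg. It can be lifted by the cap. Two or three of the four cassettes are present. Origin at the centre of its underside, z up.
- pack4: White plastic reagent cassette, a block 90 mm (x) by 48 mm (y) by 36 mm high, with a round black screw cap of 32 mm diameter in the middle of its top, up to 56 mm; about 0.2 kg. It can be lifted by the cap. Two or three of the four cassettes are present. Origin at the centre of its underside, z up.
- tube_rack: Beige rack of capped sample tubes, 60 by 200 mm, 90 mm high, beyond the stand; leave alone. Origin at the centre of its underside.
- glove_carton: White and blue carton of gloves, 100 by 150 mm, 85 mm high, beyond the stand at the left; leave alone. Origin at the centre of its underside.

How it is judged:
On the way, in this order (a step that is already met when the one before it is completed fails the run):
1. before the scale is touched, the top of the stand is felt with the fingertips (contact force between the fingers and stand above 2 N and distance of scale from where it was at the start of the episode below 0.02 m), for 0.05 s.
2. the scale stands on the stand's top over the hidden channel, level, without sag and let go (z of scale in the frame of stand between 0.047 and 0.054 m and angle between scale's own z axis and vertical below 0.035 rad and angle between the x axis of scale and the x axis of stand, either way round below 0.26 rad and y of scale in the frame of stand between -0.16 and 0.16 m and x of scale in the frame of stand between -0.12 and 0.12 m and contact force between the fingers and scale below 0.1 N), for 0.5 s.
3. with the scale standing so, the bezel's zero mark has been brought to the tip of the unloaded pointer and let go (all of step 2 and distance between zero_mark and pointer_tip below 0.0045 m and y of zero_mark in the frame of scale between -0.004 and 0.004 m and x of zero_mark in the frame of scale above -0.065 m), for 0.4 s.
At the end, for the whole second after the job is handed in: Every cassette stands upright and flat (within 3 degrees) and at rest on the pan's floor; the scale stands on the stand, level within 2 degrees, within 15 degrees of lengthways, sunk at most 3 mm; the zero mark is still within 4 mm of the unloaded pointer tip's place (z of scale in the frame of stand between 0.047 and 0.054 m and angle between scale's own z axis and vertical below 0.035 rad and angle between the x axis of scale and the x axis of stand, either way round below 0.26 rad and y of scale in the frame of stand between -0.16 and 0.16 m and x of scale in the frame of stand between -0.12 and 0.12 m and y of zero_mark in the frame of scale between -0.004 and 0.004 m and x of zero_mark in the frame of scale above -0.065 m and x of pack1 in the frame of pan_centre between -0.085 and 0.085 m and y of pack1 in the frame of pan_centre between -0.05 and 0.05 m and z of pack1 in the frame of pan_centre between -0.004 and 0.004 m and angle between each of pack1, pack2, pack3, pack4's own z axis and vertical below 0.05 rad and linear speed of each of pack1, pack2, pack3, pack4 below 0.03 m/s and x of pack2 in the frame of pan_centre between -0.085 and 0.085 m and y of pack2 in the frame of pan_centre between -0.05 and 0.05 m and z of pack2 in the frame of pan_centre between -0.004 and 0.004 m and x of pack3 in the frame of pan_centre between -0.085 and 0.085 m and y of pack3 in the frame of pan_centre between -0.05 and 0.05 m and z of pack3 in the frame of pan_centre between -0.004 and 0.004 m and x of pack4 in the frame of pan_centre between -0.085 and 0.085 m and y of pack4 in the frame of pan_centre between -0.05 and 0.05 m and z of pack4 in the frame of pan_centre between -0.004 and 0.004 m); the robot touches nothing.
It fails at once if the fingers press on the stand with more than 30 N (contact force between the fingers and stand above 30 N).
It fails at once if the scale rests on the springy part of the top (on the stand with its underside sunk more than 5 mm below the unloaded top) (contact force between scale and stand above 3 N and z of scale in the frame of stand below 0.045 m).
It fails at once if the tube rack is moved more than 30 mm (distance of tube_rack from where it was at the start of the episode above 0.03 m).
It fails at once if the glove carton is moved more than 30 mm (distance of glove_carton from where it was at the start of the episode above 0.03 m).
Of pack1, pack2, pack3, pack4 only 2 to 3 are there at a start; the rules pass over those that are not, and their reading is None.
At some moment in a run one of pack1, pack2, pack3, pack4 may be knocked a few centimetres aside while the robot is not near it.
It also fails if it takes over 210 s, if anything falls off the work surface, if the arm or the gripper's body presses on something with over 40 N, if the wrist force passes 120 N, or if a joint passes its speed limit or range.

## Working session

There is one attempt and no reset: what is moved stays moved. The work goes in short steps, Python scripts to look and compute and a shell command to move; the robot and the scene stay as the last step left them, time stands still between calls to the robot, and variables do not carry over. Pictures are saved under pics/ and viewed, about 12 in all and at most 16, crops included, and the job is handed in when it is done.

```bash
mkdir -p pics; ls
cat > h.py <<'E'
from cell import *
import numpy as np, cv2
from scipy.spatial.transform import Rotation as R
_c={}
def cam(n,save=None):
    c=read_camera(n); _c[n]=c
    if save: cv2.imwrite('pics/'+save,c['img'])
    return c
def ray(c,at):
    r,k=at; d=np.array([(k-c['cx'])/c['fx'],(r-c['cy'])/c['fy'],1.])
    return np.array(c['eye']),np.array(c['rotation'])@d
def atz(c,at,z):
    e,d=ray(c,at); return e+d*(z-e[2])/d[2]
def proj(c,p):
    q=np.array(c['rotation']).T@(np.array(p)-c['eye']); return [c['fy']*q[1]/q[2]+c['cy'],c['fx']*q[0]/q[2]+c['cx']]
E
python3 - <<'E'
from h import *
s=observe();print({k:np.round(v,3).tolist() for k,v in s.items()})
t=cam('top','a_top.png');u=cam('side','a_side.png')
for c in(t,u): print(np.round(c['eye'],3),np.round(c['rotation'],3).tolist(),c['fx'],c['cx'],c['cy'])
Z=dict(top_centre=.05,stand=0,scale=0,handle=.094,dial_centre=.056,zero_mark=.056,pointer_tip=.056,pan_centre=.062,mat=0,pack1=.002,tube_rack=0,glove_carton=0)
for n,z in Z.items():
  for nm,c in(('top',t),('side',u)):
    print(n,nm,[(round(d['conf'],2),np.round(d['at']).tolist(),np.round(atz(c,d['at'],z),3).tolist()) for d in place_of(nm,n)[:4]])
E
```

```text
pics
{'time': 0.0, 'qpos': [0.994, 0.343, 1.525, -0.0, 1.275, -0.146], 'qvel': [0.0, 0.0, 0.001, -0.001, -0.001, -0.001], 'joint_efforts': [-0.001, -43.124, -24.422, 0.072, 0.056, -0.0], 'tool_pos': [0.219, 0.477, 0.197], 'tool_rot': [-3.14, -0.0, 2.711], 'contact_force': [-0.62, -0.265, -0.418], 'torque': [-0.033, 0.015, 0.018], 'opening': 0.092}
[0.554 0.004 1.077] [-3.079, -0.017, -1.544] 397.4566170516749 273.12652822507187 210.97614474471567
[ 0.125 -0.802  0.811] [-2.243, -0.023, -0.517] 403.9250220846711 274.6209769885747 204.8151217750427Traceback (most recent call last):
  File "<stdin>", line 8, in <module>
  File "h.py", line 13, in atz
    e,d=ray(c,at); return e+d*(z-e[2])/d[2]
                                       ~^^^
IndexError: invalid index to scalar variable.
```

```bash
sed -i "s/c=read_camera(n); /c=dict(read_camera(n)); c['rotation']=R.from_euler('xyz',c['rotation']).as_matrix(); /" h.py
python3 - <<'E'
from h import *
t=cam('top','a_top.png');u=cam('side','a_side.png')
Z=dict(top_centre=.05,stand=0,scale=0,handle=.094,dial_centre=.056,zero_mark=.056,pointer_tip=.056,pan_centre=.062,mat=0,pack1=.002,tube_rack=0,glove_carton=0)
for n,z in Z.items():
  for nm,c in(('top',t),('side',u)):
    print(n,nm,[(round(d['conf'],2),np.round(d['at']).tolist(),np.round(atz(c,d['at'],z),3).tolist()) for d in place_of(nm,n)[:4]])
E
```

```text
top_centre top [(0.61, [231.0, 259.0], [0.566, 0.022, 0.05])]
top_centre side [(0.65, [208.0, 259.0], [0.564, 0.028, 0.05])]
stand top [(0.74, [231.0, 263.0], [0.566, 0.012, 0.0])]
stand side [(0.75, [221.0, 261.0], [0.568, 0.025, 0.0])]
scale top [(0.89, [257.0, 140.0], [0.487, 0.341, 0.0]), (0.68, [283.0, 135.0], [0.419, 0.35, 0.0])]
scale side [(0.87, [174.0, 198.0], [0.492, 0.353, 0.0])]
handle top [(0.68, [256.0, 124.0], [0.494, 0.349, 0.094])]
handle side [(0.94, [156.0, 194.0], [0.477, 0.327, 0.094]), (0.16, [162.0, 269.0], [0.682, 0.179, 0.094])]
dial_centre top []
dial_centre side [(0.62, [168.0, 176.0], [0.416, 0.341, 0.056])]
zero_mark top [(0.74, [281.0, 136.0], [0.43, 0.331, 0.056]), (0.36, [251.0, 377.0], [0.522, -0.283, 0.056])]
zero_mark side [(0.62, [168.0, 182.0], [0.434, 0.336, 0.056])]
pointer_tip top []
pointer_tip side []
pan_centre top [(0.78, [215.0, 130.0], [0.596, 0.352, 0.062])]
pan_centre side [(0.94, [151.0, 223.0], [0.597, 0.361, 0.062])]
mat top [(0.94, [272.0, 397.0], [0.466, -0.351, 0.0]), (0.68, [286.0, 381.0], [0.428, -0.309, 0.0]), (0.55, [148.0, 275.0], [0.793, -0.015, 0.0])]
mat side [(0.83, [329.0, 299.0], [0.467, -0.356, 0.0])]
pack1 top [(0.94, [286.0, 384.0], [0.428, -0.316, 0.002]), (0.84, [251.0, 380.0], [0.52, -0.307, 0.002]), (0.82, [252.0, 410.0], [0.519, -0.388, 0.002])]
pack1 side [(0.86, [331.0, 326.0], [0.518, -0.393, 0.002]), (0.85, [306.0, 308.0], [0.519, -0.313, 0.002]), (0.69, [326.0, 272.0], [0.414, -0.319, 0.002])]
tube_rack top [(0.83, [145.0, 272.0], [0.802, -0.005, 0.0])]
tube_rack side [(0.88, [202.0, 326.0], [0.8, 0.008, 0.0]), (0.53, [307.0, 309.0], [0.521, -0.314, 0.0])]
glove_carton top [(0.76, [157.0, 156.0], [0.758, 0.311, 0.0])]
glove_carton side [(0.97, [163.0, 271.0], [0.757, 0.298, 0.0]), (0.66, [331.0, 322.0], [0.51, -0.385, -0.0])]
```

View pics/a_top.png

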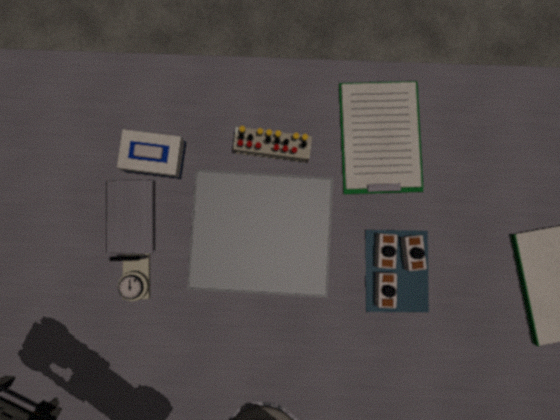

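View pics/a_side.png

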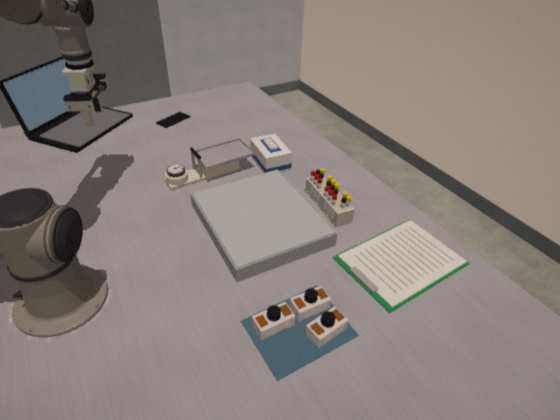

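```bash
python3 - <<'E'
from h import *
t=cam('top')
P=[atz(t,[r,c],.05) for c,r in((197,171),(333,180),(326,296),(189,290))]
print(np.round(P,3).tolist(),np.round(np.mean(P,0),3))
for a,b in((3,0),(2,1),(1,0),(2,3)):
  d=P[b]-P[a];print(round(float(np.hypot(*d[:2])),3),round(float(np.arctan2(d[1],d[0])),3))
# pan outline
Q=[atz(t,[r,c],.068) for c,r in((107,181),(155,180),(155,253),(106,253))]
print(np.round(Q,3).tolist(),np.round(np.mean(Q,0),3))
im=cv2.resize(t['img'][225:320,80:200],None,fx=6,fy=6,interpolation=3);cv2.imwrite('pics/b.png',np.clip(im*1.5,0,255))
E
python3 -m inch '[[[0,0,0,0.18],[0,0,0,0.18],[0,0,0,0.18],[0,0,0,0.18],[0,0,0,0.18],[0,0,0,0.18],[0,0,0,0.06]]]' 1 20
```

```text
[[0.716, 0.188, 0.05], [0.703, -0.166, 0.05], [0.404, -0.154, 0.05], [0.41, 0.197, 0.05]] [0.558 0.016 0.05 ]
0.306 -0.028
0.3 -0.043
0.355 1.533
0.35 1.552
[[0.681, 0.411, 0.068], [0.687, 0.29, 0.068], [0.503, 0.282, 0.068], [0.5, 0.404, 0.068]] [0.593 0.347 0.068]
time: 2.38
tool_pos: [0.2192, 0.477, 0.1973]
tool_rot: [3.142, -0.0, 1.567]
contact_force: [-0.2, 0.2, 0.3]
opening: 0.0264[ WARN:0@0.254] global loadsave.cpp:1063 imwrite_ Unsupported depth image for selected encoder is fallbacked to CV_8U.
```

View pics/b.png

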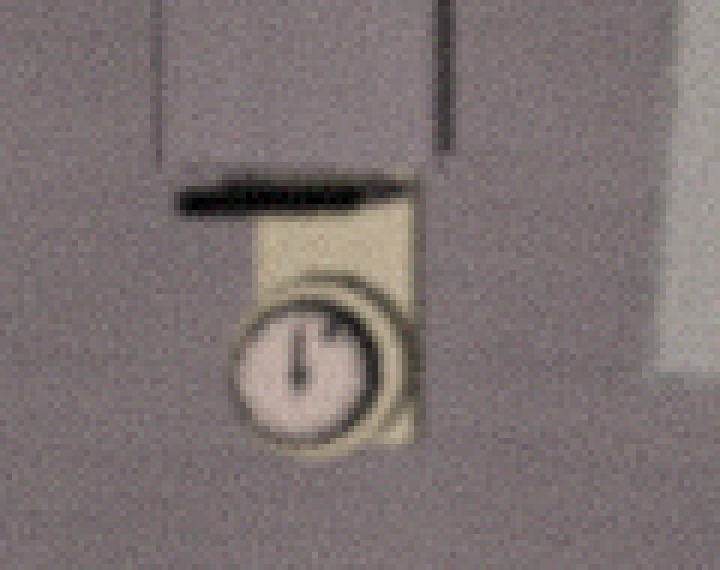

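```bash
python3 -m inch '[[[-28,29,0,0],[-28,29,0,0],[-28,29,0,0],[-28,29,0,0],[-28,29,0,0],[-28,29,0,0],[-28,29,0,0],[-28,29,0,0],[-28,29,0,0],[-28,29,0,0]]]'; python3 -m inch '[[[-28,29,30,0.03],[-28,29,30,0],[0,0,30,0],[0,0,30,0],[0,0,15,0],[0,0,0,0],[0,0,0,0]]]'
```

```text
time: 3.62
tool_pos: [0.5101, 0.196, 0.1974]
tool_rot: [3.141, -0.0, 1.571]
contact_force: [0.5, 0.4, 0.3]
opening: 0.0008
time: 4.5
tool_pos: [0.5672, 0.1405, 0.0636]
tool_rot: [3.139, -0.0, 1.541]
contact_force: [1.0, -0.3, 0.1]
opening: 0.0002
```

```bash
python3 -m inch '[[[0,0,6,0],[0,0,5,0],[0,0,1.5,0],[0,0,0,0],[0,0,0,0]]]'; python3 -m inch '[[[0,0,1,0],[0,0,1,0],[0,0,0,0],[0,0,0,0]]]';python3 -m inch '[[[0,0,1,0],[0,0,1,0],[0,0,0,0],[0,0,0,0]]]'
```

```text
time: 5.12
tool_pos: [0.5665, 0.1402, 0.0499]
tool_rot: [3.141, -0.0, 1.541]
contact_force: [-0.1, 0.3, -0.5]
opening: 0.0004
time: 5.62
tool_pos: [0.5664, 0.1402, 0.0478]
tool_rot: [3.142, -0.0, 1.541]
contact_force: [-0.8, 0.3, 0.1]
opening: 0.0006
time: 6.12
tool_pos: [0.5664, 0.1402, 0.0458]
tool_rot: [3.141, -0.0, 1.541]
contact_force: [-0.3, -0.4, 0.0]
opening: 0.0005
```

```bash
python3 -m inch '[[[0,0,1,0],[0,0,1,0],[0,0,1,0],[0,0,0,0],[0,0,0,0]]]';python3 -m inch '[[[0,0,1,0],[0,0,1,0],[0,0,0,0],[0,0,0,0]]]'
```

```text
time: 6.75
tool_pos: [0.5664, 0.1402, 0.0428]
tool_rot: [3.142, -0.0, 1.541]
contact_force: [1.1, 0.1, 0.5]
opening: 0.0003
time: 7.25
tool_pos: [0.5664, 0.1402, 0.0408]
tool_rot: [3.142, -0.0, 1.541]
contact_force: [0.3, -0.2, 0.7]
opening: 0.0008
```

```bash
python3 -m inch '[[[0,0,1,0],[0,0,1,0],[0,0,0,0],[0,0,0,0]]]';python3 - <<'E'
from h import *
s=observe();print(s['contact_force'],s['tool_pos'])
u=cam('side'); im=u['img'][130:270,170:340];cv2.imwrite('pics/c.png',cv2.resize(im,None,fx=4,fy=4))
E
```

```text
time: 7.75
tool_pos: [0.5664, 0.1402, 0.0388]
tool_rot: [3.142, -0.0, 1.541]
contact_force: [-0.3, 0.1, 0.2]
opening: 0.0007
[-0.32619318  0.13981364  0.22982449] [0.56637801 0.14022309 0.03881316]
```

View pics/c.png

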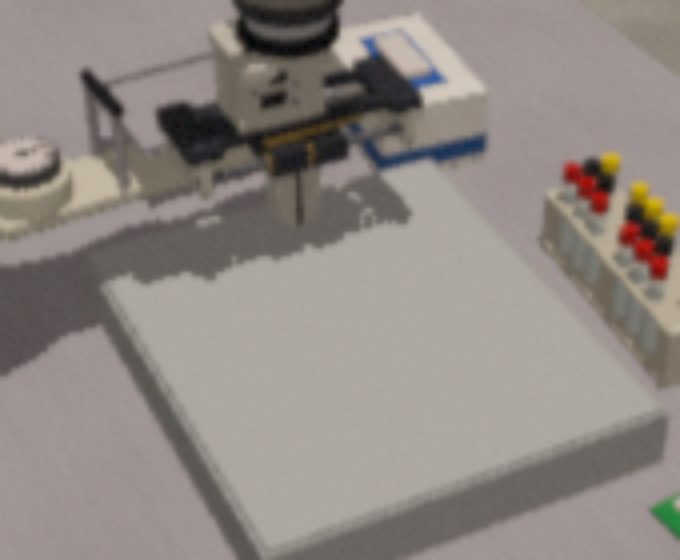

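```bash
cat > o.py <<'E'
from h import *
s=observe();print(np.round(s['joint_efforts'],2),np.round(s['contact_force'],2),np.round(s['torque'],2),round(float(s['tool_pos'][2]),4))
E
python3 - <<'E'
from h import *
u=cam('side');t=cam('top');p=observe()['tool_pos']
print(proj(u,p),proj(u,[p[0],p[1],.05]),proj(t,p))
cv2.imwrite('pics/d.png',cv2.resize(u['img'][165:205,220:280],None,fx=10,fy=10,interpolation=0))
E
python3 o.py;python3 -m inch '[[[0,0,-6,0],[0,0,-6,0],[0,0,-4,0],[0,0,0,0],[0,0,0,0]]]'; python3 o.py;python3 -m inch '[[[0,0,6,0],[0,0,6,0],[0,0,4,0],[0,0,0,0],[0,0,0,0]]]'; python3 o.py; python3 -m inch '[[[0,0,1,0],[0,0,1,0],[0,0,0,0],[0,0,0,0],[0,0,0,0]]]';python3 o.py
```

```text
[np.float64(191.37759430418137), np.float64(243.24719492712725)] [np.float64(188.56890881021107), np.float64(243.15875213267037)] [np.float64(229.3561986327622), np.float64(213.900104988929)]
[ 0.000e+00 -5.205e+01 -2.016e+01  7.000e-02  3.000e-02  0.000e+00] [ 0.22  0.62 -0.11] [-0.06  0.1  -0.01] 0.0389
time: 8.52
tool_pos: [0.5663, 0.1402, 0.0548]
tool_rot: [-3.141, -0.0, 1.541]
contact_force: [-0.1, -0.9, -0.5]
opening: 0.0005
[ 0.000e+00 -5.197e+01 -2.089e+01  7.000e-02  2.000e-02  0.000e+00] [-0.05 -0.87 -0.54] [-0.08  0.05  0.01] 0.0548
time: 9.15
tool_pos: [0.5665, 0.1402, 0.0389]
tool_rot: [3.141, -0.0, 1.541]
contact_force: [-0.4, 0.5, -0.1]
opening: 0.0003
[-0.000e+00 -5.182e+01 -2.005e+01  7.000e-02  3.000e-02 -0.000e+00] [-0.36  0.53 -0.09] [-0.12  0.08  0.07] 0.0389
time: 9.78
tool_pos: [0.5664, 0.1402, 0.0369]
tool_rot: [3.142, -0.0, 1.541]
contact_force: [-0.1, 0.5, -0.2]
opening: 0.0008
[ 0.000e+00 -5.210e+01 -2.009e+01  7.000e-02  3.000e-02 -0.000e+00] [-0.1   0.48 -0.19] [-0.03  0.07 -0.02] 0.0369
```

View pics/d.png

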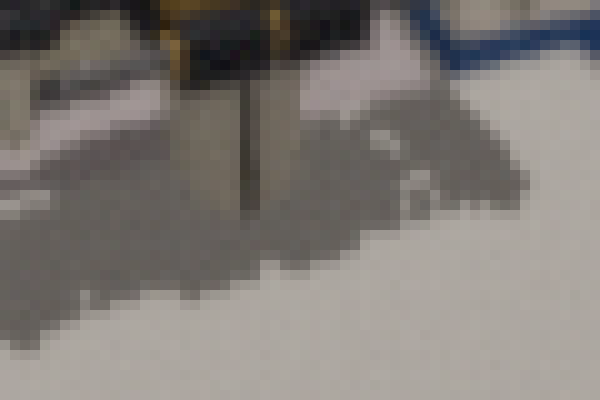

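```bash
for i in 1 ; do python3 -m inch '[[[0,0,1,0],[0,0,1,0],[0,0,0,0],[0,0,0,0],[0,0,0,0]]]' | grep -E "pos|force"; python3 -m inch '[[[0,0,1,0],[0,0,1,0],[0,0,0,0],[0,0,0,0],[0,0,0,0]]]'| grep -E "pos|force"; done
```

```text
tool_pos: [0.5664, 0.1402, 0.0349]
contact_force: [0.8, 0.2, 0.4]
tool_pos: [0.5664, 0.1402, 0.0329]
contact_force: [-0.3, -0.2, -0.1]
```

Run:
```python
from h import *
u=cam('side');p=observe()['tool_pos']
print(proj(u,p))
a=cv2.resize(u['img'][150:215,210:300],None,fx=8,fy=8,interpolation=0)
for z in (0,.0171): 
  r,c=proj(u,[p[0],p[1],p[2]+z]); cv2.circle(a,(int((c-210+.5)*8),int((r-150+.5)*8)),4,(0,0,255),1)
cv2.imwrite('pics/e.png',a)
```

```text
[np.float64(192.88764058369105), np.float64(243.28648614796617)]
```

View pics/e.png

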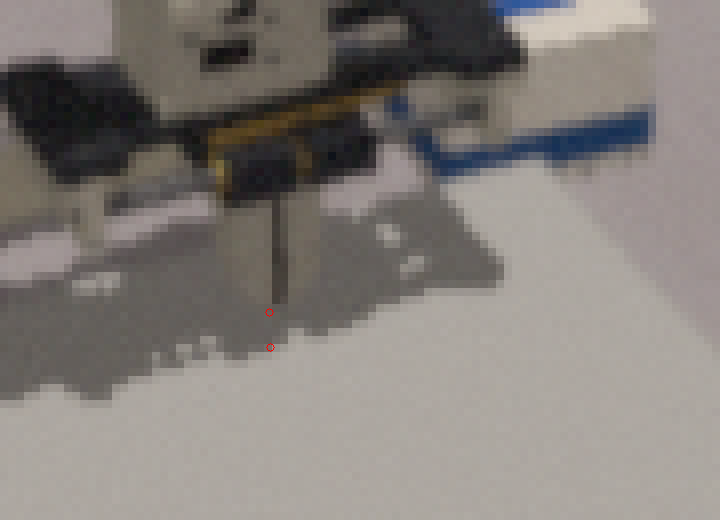

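```bash
python3 -c "
import cell;print([n for n in dir(cell) if n[0]!='_']);print(getattr(cell,'grip_point_offset',None))"
for i in 1 ; do python3 -m inch '[[[0,0,1,0],[0,0,0,0],[0,0,0,0],[0,0,0,0]]]' | grep -E "pos|force"; python3 -m inch '[[[0,0,1,0],[0,0,0,0],[0,0,0,0],[0,0,0,0]]]'| grep -E "pos|force";python3 -m inch '[[[0,0,1,0],[0,0,0,0],[0,0,0,0],[0,0,0,0]]]'| grep -E "pos|force"; done
```

```text
['IKError', 'boxes_of', 'grip_point_offset', 'hand_in', 'observe', 'place_of', 'read_camera']
0.0188
tool_pos: [0.5664, 0.1402, 0.0319]
contact_force: [-0.1, -0.7, -0.9]
tool_pos: [0.5664, 0.1402, 0.0309]
contact_force: [-0.0, -0.2, -0.1]
tool_pos: [0.5664, 0.1402, 0.0299]
contact_force: [0.4, 0.5, 0.6]
```

```bash
for i in 1 ; do python3 -m inch '[[[0,0,1,0],[0,0,0,0],[0,0,0,0],[0,0,0,0]]]' | grep -E "pos|force"; python3 -m inch '[[[0,0,1,0],[0,0,0,0],[0,0,0,0],[0,0,0,0]]]'| grep -E "pos|force";python3 -m inch '[[[0,0,1,0],[0,0,0,0],[0,0,0,0],[0,0,0,0]]]'| grep -E "pos|force";python3 -m inch '[[[0,0,1,0],[0,0,0,0],[0,0,0,0],[0,0,0,0]]]'| grep -E "pos|force"; done
python3 - <<'E'
from h import *
u=cam('side');p=observe()['tool_pos']
print(proj(u,p))
a=cv2.resize(u['img'][150:215,210:300],None,fx=8,fy=8,interpolation=0)
for z in (0,.0171): 
  r,c=proj(u,[p[0],p[1],p[2]+z]); cv2.circle(a,(int((c-210+.5)*8),int((r-150+.5)*8)),4,(0,0,255),1)
cv2.imwrite('pics/f.png',a)
E
```

```text
tool_pos: [0.5664, 0.1402, 0.0288]
contact_force: [0.6, 0.7, 0.7]
tool_pos: [0.5664, 0.1402, 0.0278]
contact_force: [-1.1, 0.5, 0.3]
tool_pos: [0.5664, 0.1402, 0.0269]
contact_force: [-0.0, -0.4, -0.7]
tool_pos: [0.5664, 0.1402, 0.0258]
contact_force: [0.7, 0.4, 0.8]
[np.float64(194.65082010161322), np.float64(243.33800064911148)]
```

View pics/f.png

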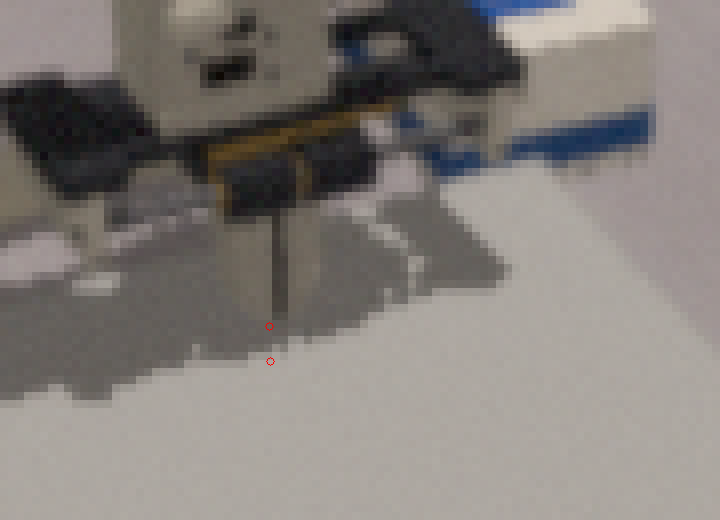

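```bash
for i in 1 ; do python3 -m inch '[[[0,0,1,0],[0,0,0,0],[0,0,0,0],[0,0,0,0]]]' | grep -E "pos|force"; python3 -m inch '[[[0,0,1,0],[0,0,0,0],[0,0,0,0],[0,0,0,0]]]'| grep -E "pos|force";python3 -m inch '[[[0,0,1,0],[0,0,0,0],[0,0,0,0],[0,0,0,0]]]'| grep -E "pos|force";python3 -m inch '[[[0,0,1,0],[0,0,0,0],[0,0,0,0],[0,0,0,0]]]'| grep -E "pos|force"; done; python3 o.py
```

```text
tool_pos: [0.5664, 0.1402, 0.0248]
contact_force: [-0.6, 0.5, -0.5]
tool_pos: [0.5664, 0.1402, 0.0239]
contact_force: [-0.3, 0.5, -0.2]
tool_pos: [0.5664, 0.1402, 0.0228]
contact_force: [-0.0, -0.3, -0.8]
tool_pos: [0.5664, 0.1402, 0.0218]
contact_force: [-0.0, -1.5, 0.3]
[ 0.000e+00 -5.243e+01 -1.951e+01  7.000e-02  3.000e-02 -0.000e+00] [-0.   -1.5   0.33] [-0.04  0.06 -0.01] 0.0218
```

```bash
for i in 1 ; do python3 -m inch '[[[0,0,1,0],[0,0,1,0],[0,0,0,0],[0,0,0,0]]]' | grep -E "pos|force"; python3 o.py; python3 -m inch '[[[0,0,1,0],[0,0,1,0],[0,0,0,0],[0,0,0,0]]]'| grep -E "pos|force";python3 o.py; python3 -m inch '[[[0,0,1,0],[0,0,1,0],[0,0,0,0],[0,0,0,0]]]'| grep -E "pos|force"; done; python3 o.py
```

```text
tool_pos: [0.5665, 0.1402, 0.0199]
contact_force: [-0.5, 0.4, 1.7]
[-0.000e+00 -5.207e+01 -1.922e+01  7.000e-02  4.000e-02 -0.000e+00] [-0.45  0.44  1.73] [-0.1   0.   -0.02] 0.0199
tool_pos: [0.5665, 0.1402, 0.0179]
contact_force: [0.2, 0.4, 1.9]
[-1.000e-02 -5.145e+01 -1.892e+01  7.000e-02 -2.000e-02  0.000e+00] [0.2  0.4  1.91] [-0.09  0.05  0.02] 0.0179
tool_pos: [0.5665, 0.1402, 0.0159]
contact_force: [-1.0, 0.4, 4.0]
[-2.000e-02 -5.080e+01 -1.861e+01  7.000e-02 -8.000e-02  0.000e+00] [-0.99  0.41  4.  ] [-0.12  0.13 -0.  ] 0.0159
```

```bash
g(){ grep -E "pos|force"; }
python3 -m inch '[[[0,0,-5,0],[0,0,-5,0],[-10,0,0,0],[-10,0,0,0],[0,0,3,0],[0,0,2,0],[0,0,0,0],[0,0,0,0]]]'|g; python3 -m inch '[[[0,0,1,0],[0,0,1,0],[0,0,0,0],[0,0,0,0]]]'|g
python3 -m inch '[[[0,0,-7,0],[-10,0,0,0],[-10,0,0,0],[0,0,3,0],[0,0,2,0],[0,0,0,0],[0,0,0,0]]]'|g; python3 -m inch '[[[0,0,1,0],[0,0,1,0],[0,0,0,0],[0,0,0,0]]]'|g
python3 -m inch '[[[0,0,-7,0],[-10,0,0,0],[-10,0,0,0],[0,0,3,0],[0,0,2,0],[0,0,0,0],[0,0,0,0]]]'|g; python3 -m inch '[[[0,0,1,0],[0,0,1,0],[0,0,0,0],[0,0,0,0]]]'|g
```

```text
tool_pos: [0.5657, 0.1204, 0.0208]
contact_force: [-0.2, -0.4, 0.0]
tool_pos: [0.5659, 0.1204, 0.019]
contact_force: [-0.2, 1.4, 1.8]
tool_pos: [0.5652, 0.1004, 0.0208]
contact_force: [-0.5, -0.5, 0.2]
tool_pos: [0.5653, 0.1004, 0.019]
contact_force: [0.3, 1.2, 0.1]
tool_pos: [0.5645, 0.0804, 0.0208]
contact_force: [-0.3, -0.1, 0.2]
tool_pos: [0.5647, 0.0804, 0.019]
contact_force: [-0.1, 1.6, 1.3]
```

```bash
g(){ grep -E "pos|force"; }
python3 -m inch '[[[0,0,-7,0],[-10,0,0,0],[-10,0,0,0],[0,0,3,0],[0,0,3,0],[0,0,0,0],[0,0,0,0]]]'|g; python3 -m inch '[[[0,0,1,0],[0,0,1,0],[0,0,0,0],[0,0,0,0]]]'|g
python3 -m inch '[[[0,0,-8,0],[-10,0,0,0],[-10,0,0,0],[0,0,3,0],[0,0,3,0],[0,0,0,0],[0,0,0,0]]]'|g; python3 -m inch '[[[0,0,1,0],[0,0,1,0],[0,0,0,0],[0,0,0,0]]]'|g
python3 -m inch '[[[0,0,-8,0],[-10,0,0,0],[-10,0,0,0],[0,0,3,0],[0,0,3,0],[0,0,0,0],[0,0,0,0]]]'|g; python3 -m inch '[[[0,0,1,0],[0,0,1,0],[0,0,0,0],[0,0,0,0]]]'|g
python3 -m inch '[[[0,0,-8,0],[-10,0,0,0],[-10,0,0,0],[0,0,3,0],[0,0,3,0],[0,0,0,0],[0,0,0,0]]]'|g
```

```text
tool_pos: [0.564, 0.0601, 0.02]
contact_force: [-1.1, -2.4, 3.6]
tool_pos: [0.5641, 0.0602, 0.0188]
contact_force: [-3.5, -1.7, 11.2]
tool_pos: [0.5632, 0.0399, 0.0201]
contact_force: [-2.2, -2.4, 6.1]
tool_pos: [0.5633, 0.0399, 0.0193]
contact_force: [-5.3, -3.6, 15.7]
tool_pos: [0.5626, 0.0199, 0.02]
contact_force: [-0.8, -2.3, 5.6]
tool_pos: [0.5627, 0.0199, 0.0192]
contact_force: [-5.0, -2.4, 14.0]
tool_pos: [0.5621, 0.0004, 0.0198]
contact_force: [-0.7, -1.0, 0.9]
```

```bash
g(){ grep -E "pos|force"; }
python3 -m inch '[[[0,0,1,0],[0,0,0.5,0],[0,0,0,0],[0,0,0,0]]]'|g
python3 -m inch '[[[0,0,-7.5,0],[5,0,0,0],[0,0,3,0],[0,0,3,0],[0,0,1.5,0],[0,0,0,0],[0,0,0,0]]]'|g
python3 -m inch '[[[0,0,-7.5,0],[5,0,0,0],[0,0,3,0],[0,0,3,0],[0,0,1.5,0],[0,0,0,0],[0,0,0,0]]]'|g
python3 -m inch '[[[0,0,-7.5,0],[5,0,0,0],[0,0,3,0],[0,0,3,0],[0,0,1.5,0],[0,0,0,0],[0,0,0,0]]]'|g
python3 -m inch '[[[0,0,-7.5,0],[25,0,0,0],[25,0,0,0],[0,0,3,0],[0,0,3,0],[0,0,1.5,0],[0,0,0,0],[0,0,0,0]]]'|g
python3 -m inch '[[[0,0,-7.5,0],[5,0,0,0],[0,0,3,0],[0,0,3,0],[0,0,1.5,0],[0,0,0,0],[0,0,0,0]]]'|g
python3 -m inch '[[[0,0,-7.5,0],[5,0,0,0],[0,0,3,0],[0,0,3,0],[0,0,1.5,0],[0,0,0,0],[0,0,0,0]]]'|g
python3 -m inch '[[[0,0,-10,0],[0,0,-30,0],[0,0,-30,0],[0,0,-30,0]]]'|g
```

```text
tool_pos: [0.5622, 0.0005, 0.0184]
contact_force: [-0.7, 1.0, 1.5]
tool_pos: [0.5622, 0.0054, 0.0184]
contact_force: [-0.9, 1.0, 2.2]
tool_pos: [0.5624, 0.0104, 0.0185]
contact_force: [-1.7, 0.8, 4.6]
tool_pos: [0.5626, 0.0154, 0.0193]
contact_force: [-3.4, 0.9, 10.8]
tool_pos: [0.564, 0.0647, 0.0184]
contact_force: [-1.1, -0.1, 1.8]
tool_pos: [0.5642, 0.0704, 0.0184]
contact_force: [-1.4, 1.6, 2.6]
tool_pos: [0.5643, 0.0753, 0.0184]
contact_force: [-0.1, 0.6, 2.5]
tool_pos: [0.5645, 0.075, 0.1198]
contact_force: [1.3, -0.0, -0.2]
```

```bash
g(){ grep -E "pos|rot|opening"; }
python3 -m inch '[[[33.6,-10.3,-5,0],[33.6,-10.3,-5,0],[33.6,-10.3,-5,0],[33.6,-10.3,-5,0],[33.6,-10.3,-5,0],[33.6,-10.3,-5,0],[33.6,-10.3,-5,0],[33.6,-10.3,-5,-0.07],[0,0,0,0],[0,0,0,0]]]'|g
cat > ov.py <<'E'
from h import *
import sys
n=sys.argv[1]; u=cam('side');t=cam('top');p=np.array(observe()['tool_pos'])
out=[]
for c,w in((u,(75,215,130,270)),(t,(190,330,60,200))):
    a=cv2.resize(c['img'][w[0]:w[1],w[2]:w[3]],None,fx=4,fy=4,interpolation=1)
    for z,k in((0,(0,0,255)),(.0188,(0,255,0)),(.0293,(255,0,255))):
        r,q=proj(c,p+[0,0,z]); cv2.circle(a,(int((q-w[2]+.5)*4),int((r-w[0]+.5)*4)),3,k,1)
    out.append(a[:,:400] if 0 else cv2.resize(a,(400,400)))
cv2.imwrite('pics/'+n,np.hstack(out))
E
python3 ov.py g1.png; python3 -m inch '[[[0,0,0,0],[0,0,0,0],[0,0,0,0],[0,0,0,0],[0,0,0,0],[0,0,0,0],[0,0,0,0],[0,0,0,0],[0,0,0,0],[0,0,0,0]]]' -1 30 |g; python3 ov.py g2.png
python3 -c "
import cv2,numpy as np;cv2.imwrite('pics/g.png',np.vstack([cv2.imread('pics/g1.png')[:300],cv2.imread('pics/g2.png')[:300]]))"
```

```text
tool_pos: [0.4902, 0.3458, 0.1585]
tool_rot: [3.141, 0.001, 1.61]
opening: 0.0002
tool_pos: [0.4901, 0.3464, 0.1583]
tool_rot: [3.142, -0.0, 1.611]
opening: 0.091
```

View pics/g.png

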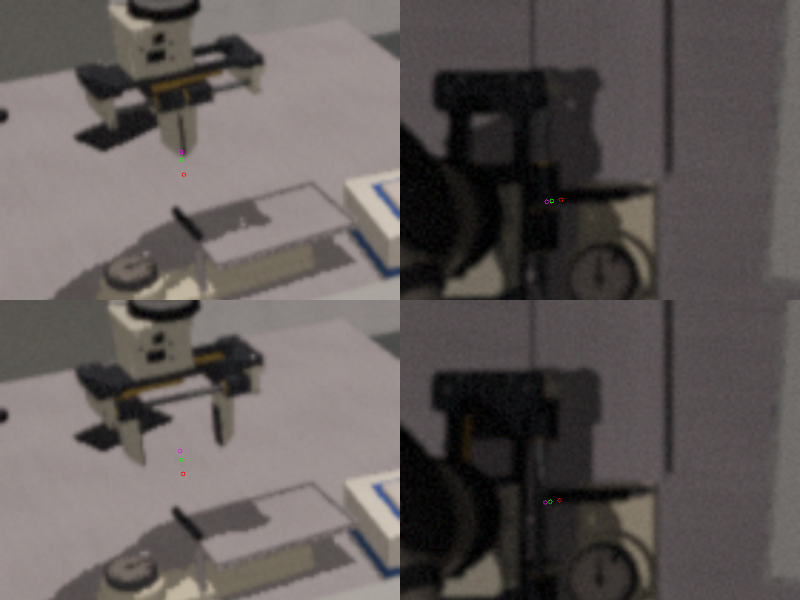

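Run:
```python
from h import *
u=cam('side');t=cam('top')
print('side bar',atz(u,[153.2,195.7],.094),'ends',atz(u,[75+208/2.857,130+175/2.857],.094),atz(u,[75+240/2.857,130+202/2.857],.094))
print('top bar',atz(t,[258.8,125],.094),atz(t,[259,109.8],.094),atz(t,[259,140.3],.094))
print('dial top',atz(t,[287,130.5],.056))
for n,z in(('handle',.094),('dial_centre',.056),('pan_centre',.062),('scale',0)): print(n,[(round(d['conf'],2),np.round(atz(u,d['at'],z),3).tolist()) for d in place_of('side',n)[:2]])
p=np.array(observe()['tool_pos'])+[0,0,.0293]; print(p,'tip side',proj(u,p),'seen',[75+153/2.857,130+183/2.857])
```

```text
side bar [0.48867514 0.34124233 0.094     ] ends [0.48798351 0.38157597 0.094     ] [0.49003083 0.29923491 0.094     ]
top bar [0.48808608 0.3470813  0.094     ] [0.48665823 0.38393827 0.094     ] [0.48855005 0.30988443 0.094     ]
dial top [0.4150702 0.3430283 0.056    ]
handle [(0.62, [0.487, 0.334, 0.094])]
dial_centre [(0.65, [0.413, 0.347, 0.056])]
pan_centre [(0.71, [0.598, 0.349, 0.062])]
scale [(0.71, [0.493, 0.353, 0.0])]
[0.49011842 0.34636571 0.18764976] tip side [np.float64(127.4045521685393), np.float64(192.69616532677213)] seen [128.5526776338817, 194.053202660133]
```

```bash
g(){ grep -E "pos|rot|force|opening"; }
python3 -m inch '[[[0,-1.5,25,0],[0,0,25,0],[0,0,25,0],[0,0,15,0],[0,0,10,0],[0,0,5,0],[0,0,4,0],[0,0,0,0]]]'|g
python3 -m inch '[[[0,0,0,0],[0,0,0,0],[0,0,0,0],[0,0,0,0],[0,0,0,0],[0,0,0,0],[0,0,0,0],[0,0,0,0]]]' 1 55 |g
python3 -m inch '[[[0,0,-2,0],[0,0,-4,0],[0,0,-6,0],[0,0,-10,0],[0,0,-15,0],[0,0,-25,0],[0,0,-25,0],[0,0,-15,0],[0,0,0,0],[0,0,0,0]]]'|g
python3 ov.py i.png
```

```text
tool_pos: [0.4888, 0.3464, 0.0495]
tool_rot: [3.141, -0.0, 1.611]
contact_force: [0.1, 1.3, -0.7]
opening: 0.0916
tool_pos: [0.4886, 0.3463, 0.0493]
tool_rot: [3.142, -0.0, 1.611]
contact_force: [-0.5, -0.2, 0.5]
opening: 0.0165
tool_pos: [0.488, 0.346, 0.1504]
tool_rot: [-3.14, 0.001, 1.611]
contact_force: [0.3, 0.2, -9.2]
opening: 0.0108
```

View pics/i.png

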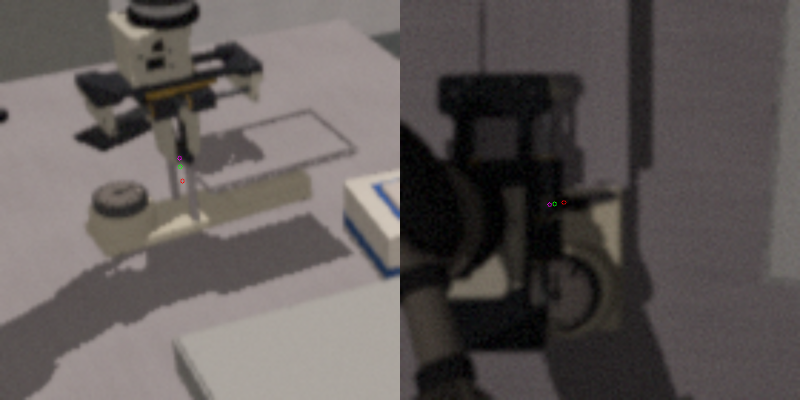

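```bash
g(){ grep -E "pos|rot|force|opening"; }
python3 -m inch '[[[-8,1,0,0],[-16,2,0,0],[-24,3.5,0,0],[-30,4.5,0,0],[-32,4.7,0,0],[-32,4.7,0,0],[-32,4.7,0,0],[-32,4.7,0,0],[-32,4.7,0,0],[-30,4,0,0]]]'|g
python3 -m inch '[[[-22,3,0,0],[-14,2,0,0],[-6.8,0.9,0,0],[0,0,0,0.025],[0,0,0,0.025],[0,0,0,0.025],[0,0,0,0],[0,0,0,0]]]'|g
```

```text
tool_pos: [0.5377, 0.0777, 0.1514]
tool_rot: [3.141, 0.0, 1.61]
contact_force: [-0.1, 0.5, -8.0]
opening: 0.0106
tool_pos: [0.5454, 0.0378, 0.1513]
tool_rot: [3.142, -0.0, 1.536]
contact_force: [-0.3, -0.0, -7.4]
opening: 0.0105
```

```bash
g(){ grep -E "pos|force"; }
python3 -m inch '[[[0,0,10,0],[0,0,15,0],[0,0,12,0],[0,0,6,0],[0,0,3,0],[0,0,0,0],[0,0,0,0]]]'|g
python3 ov.py j.png
python3 -m inch '[[[0,0,1,0],[0,0,1,0],[0,0,0,0],[0,0,0,0]]]'|g
python3 -m inch '[[[0,0,1,0],[0,0,1,0],[0,0,0,0],[0,0,0,0]]]'|g
```

```text
tool_pos: [0.5457, 0.0375, 0.1058]
contact_force: [0.6, -0.0, -7.4]
tool_pos: [0.5455, 0.0376, 0.1033]
contact_force: [-0.8, 0.8, -8.4]
tool_pos: [0.5454, 0.0376, 0.1013]
contact_force: [0.5, 0.3, -8.6]
```

```bash
g(){ grep -E "pos|force"; }
python3 -m inch '[[[0,0,1,0],[0,0,0,0],[0,0,0,0]]]'|g
python3 -m inch '[[[0,0,1,0],[0,0,0,0],[0,0,0,0]]]'|g
python3 -m inch '[[[0,0,0.5,0],[0,0,0,0],[0,0,0,0]]]'|g
python3 - <<'E'
from h import *
u=cam('side');cv2.imwrite('pics/k.png',cv2.resize(u['img'][110:270,140:340],None,fx=4,fy=4))
E
```

```text
tool_pos: [0.5455, 0.0375, 0.1004]
contact_force: [0.0, 0.3, -7.2]
tool_pos: [0.5456, 0.0375, 0.0995]
contact_force: [0.9, -0.2, -6.3]
tool_pos: [0.5456, 0.0375, 0.0991]
contact_force: [0.3, -0.8, -1.6]
```

View pics/k.png

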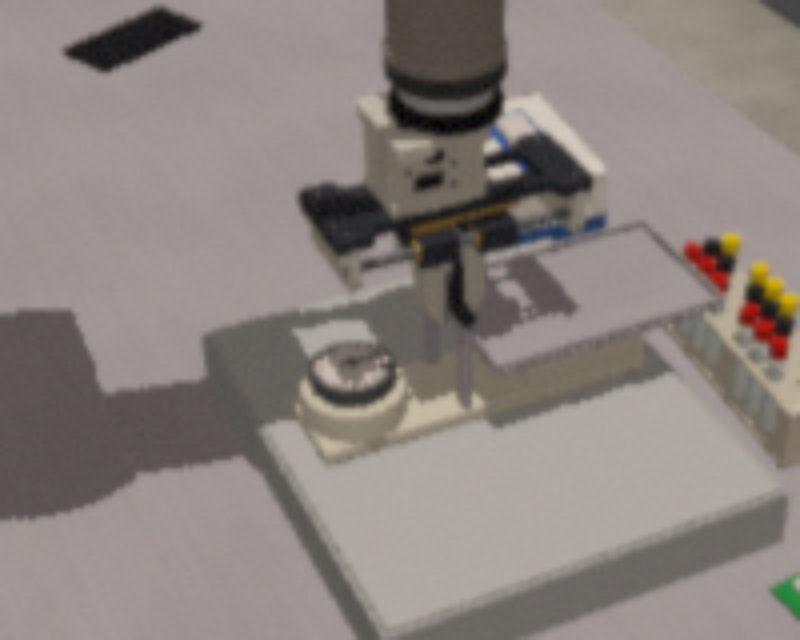

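```bash
g(){ grep -E "pos|force|open"; }
python3 -m inch '[[[0,0,0.5,0],[0,0,0,0],[0,0,0,0]]]'|g
python3 -m inch '[[[0,0,0,0],[0,0,0,0],[0,0,0,0],[0,0,0,0],[0,0,0,0],[0,0,0,0],[0,0,0,0],[0,0,0,0]]]' -1|g
python3 -m inch '[[[0,0,-10,0],[0,0,-25,0],[0,0,-35,0],[0,0,-35,0],[40,0,0,0],[60,0,0,0],[60,0,0,0],[60,0,0,0],[0,0,0,0],[0,0,0,0]]]'|g
python3 - <<'E'
from h import *
u=cam('side');t=cam('top')
for n,z in(('handle',.144),('dial_centre',.106),('zero_mark',.106),('pointer_tip',.106),('pan_centre',.112),('scale',.05),('top_centre',.05),('pack1',.002)):
  for nm,c in(('top',t),('side',u)):print(n,nm,[(round(d['conf'],2),np.round(atz(c,d['at'],z),3).tolist()) for d in place_of(nm,n)[:4]])
a=t['img']
A=cv2.resize(a[160:310,180:340],(640,600),interpolation=2); cv2.imwrite('pics/l.png',np.clip(A*1.4,0,255).astype('uint8'))
E
```

```text
tool_pos: [0.5457, 0.0375, 0.0987]
contact_force: [-0.9, -0.2, 2.9]
opening: 0.0104
tool_pos: [0.5454, 0.0376, 0.0983]
contact_force: [0.7, -0.3, 0.4]
opening: 0.0856
tool_pos: [0.553, 0.2574, 0.2036]
contact_force: [0.2, -0.5, -0.4]
opening: 0.0921
handle top [(0.89, [0.551, 0.038, 0.144])]
handle side [(0.57, [0.54, 0.024, 0.144]), (0.42, [0.632, 0.089, 0.144])]
dial_centre top [(0.96, [0.471, 0.042, 0.106])]
dial_centre side [(0.95, [0.47, 0.038, 0.106]), (0.58, [0.711, -0.109, 0.106])]
zero_mark top [(0.91, [0.488, 0.029, 0.106])]
zero_mark side [(0.69, [0.485, 0.045, 0.106]), (0.39, [0.464, 0.034, 0.106])]
pointer_tip top []
pointer_tip side []
pan_centre top [(0.85, [0.65, 0.038, 0.112])]
pan_centre side [(0.89, [0.663, 0.037, 0.112]), (0.64, [0.505, -0.03, 0.112])]
scale top [(0.91, [0.545, 0.034, 0.05])]
scale side [(0.76, [0.537, 0.041, 0.05])]
top_centre top []
top_centre side [(0.56, [0.553, 0.006, 0.05])]
pack1 top [(0.89, [0.38, -0.321, 0.002]), (0.81, [0.529, -0.389, 0.002]), (0.64, [0.524, -0.302, 0.002])]
pack1 side [(0.89, [0.516, -0.313, 0.002]), (0.79, [0.517, -0.387, 0.002])]
```

View pics/l.png

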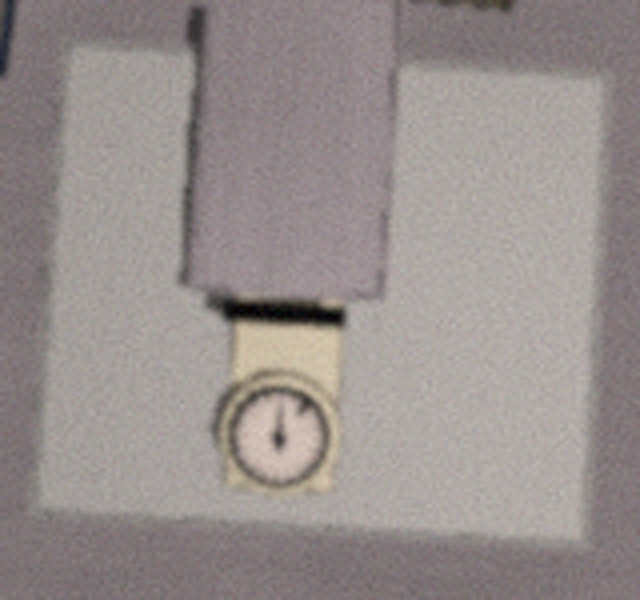

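```bash
g(){ grep -E "pos|rot|force|open"; }
python3 -m inch '[[[-36.5,-12.4,0,0],[-36.5,-12.4,0,0],[-36.5,-12.4,0,0],[-36.5,-12.4,0,0],[-36.5,-12.4,0,0],[-36.5,-12.4,0,0],[0,0,0,0.18],[0,0,0,0.18],[0,0,0,0.18],[0,0,0,0.18]]]'|g
python3 -m inch '[[[0,0,0,0.18],[0,0,0,0.18],[0,0,0,0.18],[0,0,0,0.18],[0,0,0,0.18],[0,0,0,0.18],[0,0,0,0.04],[0,0,0,0],[0,0,0,0]]]'|g
```

```text
tool_pos: [0.4712, 0.0411, 0.2035]
tool_rot: [3.141, -0.0, 0.81]
contact_force: [-0.4, 0.5, -0.0]
opening: 0.092
tool_pos: [0.4711, 0.0412, 0.2034]
tool_rot: [-3.141, -0.0, -0.303]
contact_force: [-1.1, -0.3, -0.3]
opening: 0.0919
```

```bash
g(){ grep -E "pos|rot|force|open"; }
python3 -m inch '[[[0,0,30,0],[0,0,30,0],[0,0,30,0],[0,0,25,0],[0,0,12,0],[0,0,7,0],[0,0,3,0],[0,0,0,0],[0,0,0,0]]]'|g
python3 -m inch '[[[0,0,0,0],[0,0,0,0],[0,0,0,0],[0,0,0,0],[0,0,0,0],[0,0,0,0],[0,0,0,0],[0,0,0,0]]]' 1 6|g
python3 - <<'E'
from h import *
u=cam('side');cv2.imwrite('pics/m.png',cv2.resize(u['img'][120:260,170:310],None,fx=4,fy=4))
E
```

```text
tool_pos: [0.4715, 0.0411, 0.0669]
tool_rot: [-3.141, -0.001, -0.304]
contact_force: [0.1, 0.2, -0.0]
opening: 0.0917
tool_pos: [0.4714, 0.0414, 0.0665]
tool_rot: [-3.141, -0.0, -0.304]
contact_force: [0.3, 6.0, 2.8]
opening: 0.0601
```

View pics/m.png

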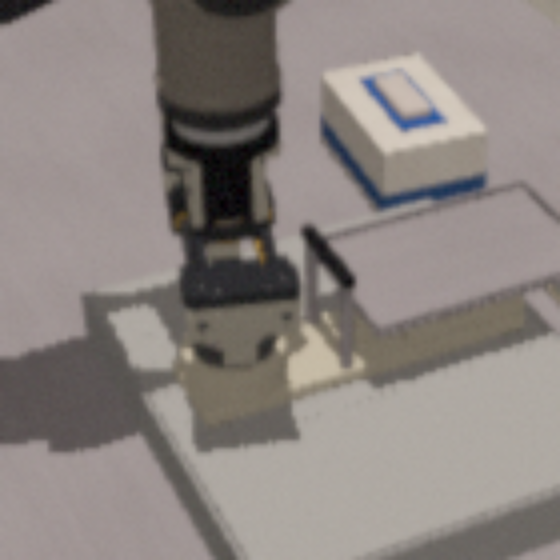

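```bash
g(){ grep -E "pos|rot|force|open"; }
python3 -m inch '[[[0,-1.5,0,0],[0,0,0,0],[0,0,0,0]]]'|g
python3 -m inch '[[[0,0,0,-0.08],[0,0,0,-0.08],[0,0,0,-0.08],[0,0,0,-0.08],[0,0,0,-0.08],[0,0,0,-0.08],[0,0,0,-0.08],[0,0,0,-0.06],[0,0,0,0],[0,0,0,0]]]'|g
python3 -m inch '[[[0,0,0,0],[0,0,0,0],[0,0,0,0],[0,0,0,0],[0,0,0,0],[0,0,0,0]]]' -1|g
python3 -m inch '[[[0,0,-15,0],[0,0,-25,0],[0,0,-35,0],[0,0,-35,0],[0,0,-27,0],[0,-60,0,0],[0,-60,0,0],[0,-60,0,0],[0,0,0,0],[0,0,0,0]]]'|g
python3 - <<'E'
from h import *
u=cam('side');t=cam('top')
for n,z in(('dial_centre',.106),('zero_mark',.106),('pan_centre',.112),('scale',.05),('pack1',.002)):
  for nm,c in(('top',t),('side',u)):print(n,nm,[(round(d['conf'],2),np.round(atz(c,d['at'],z),3).tolist()) for d in place_of(nm,n)[:4]])
a=cv2.resize(t['img'][240:295,220:280],None,fx=7,fy=7,interpolation=2);b=cv2.resize(t['img'][210:330,355:455],None,fx=3,fy=3.2)
b=cv2.resize(b,(330,385))
cv2.imwrite('pics/n.png',np.clip(np.hstack([a,b])*1.4,0,255).astype('uint8'))
E
```

```text
tool_pos: [0.4714, 0.0421, 0.0663]
tool_rot: [3.141, 0.0, -0.304]
contact_force: [-1.1, -0.7, 3.5]
opening: 0.0598
tool_pos: [0.4714, 0.0425, 0.0663]
tool_rot: [-3.142, 0.0, 0.315]
contact_force: [-0.7, 0.7, 3.8]
opening: 0.0597
tool_pos: [0.4716, 0.0426, 0.0663]
tool_rot: [-3.142, -0.0, 0.316]
contact_force: [0.2, 0.2, 0.1]
opening: 0.0918
tool_pos: [0.4157, 0.2134, 0.2033]
tool_rot: [3.141, -0.0, 0.317]
contact_force: [0.3, 0.4, 0.9]
opening: 0.0919
dial_centre top [(0.7, [0.472, 0.031, 0.106]), (0.32, [0.563, 0.017, 0.106])]
dial_centre side [(0.57, [0.475, 0.048, 0.106])]
zero_mark top [(0.62, [0.486, 0.037, 0.106]), (0.57, [0.738, 0.285, 0.106])]
zero_mark side [(0.73, [0.493, 0.053, 0.106]), (0.16, [0.512, -0.021, 0.106])]
pan_centre top [(0.86, [0.649, 0.039, 0.112])]
pan_centre side [(0.73, [0.655, 0.043, 0.112])]
scale top [(0.69, [0.546, 0.04, 0.05])]
scale side [(0.66, [0.535, 0.03, 0.05]), (0.51, [0.526, 0.121, 0.05]), (0.22, [0.753, -0.048, 0.05])]
pack1 top [(0.93, [0.52, -0.386, 0.002]), (0.88, [0.529, -0.304, 0.002]), (0.6, [0.484, 0.044, 0.002]), (0.57, [0.388, -0.318, 0.002])]
pack1 side [(0.93, [0.527, -0.313, 0.002]), (0.85, [0.38, -0.309, 0.002]), (0.67, [0.505, -0.39, 0.002])]
```

View pics/n.png

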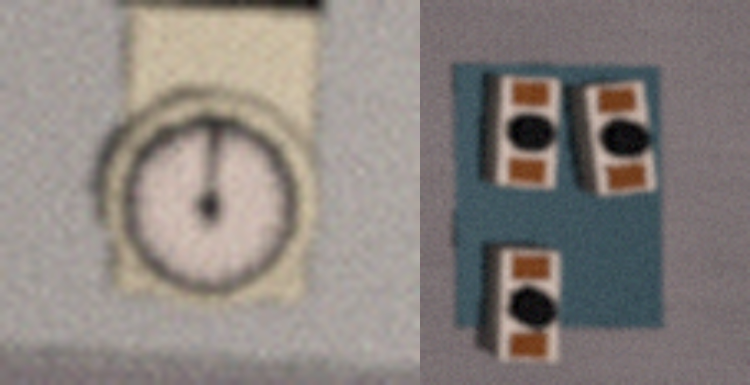

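Run:
```python
from h import *
t=cam('top');s=observe();print(s['time'])
for n,(x,y) in dict(A=(530,132),B=(625,138),C=(532,306)).items(): print(n,atz(t,[210+y/3.208-.5,355+(x-420)/3.3-.5],.058))
f=lambda x,y:atz(t,[210+y/3.208,355+(x-420)/3.3],.036)
for n,(a,b) in dict(A=((531,76),(529,186)),B=((614,84),(632,192)),C=((532,250),(528,358))).items():
  d=f(*a)-f(*b);print(n,np.hypot(*d[:2]),np.arctan2(d[1],d[0]),(f(*a)+f(*b))[:2]/2)
```

```text
57.85
A [ 0.52359656 -0.30933282  0.058     ]
B [ 0.52073744 -0.38367753  0.058     ]
C [ 0.38618874 -0.31205722  0.058     ]
A 0.08956148047653241 -0.00936290396321584 [ 0.52261243 -0.31741427]
B 0.08880976134621994 0.1668910054353089 [ 0.51882496 -0.39174832]
C 0.08653425258339131 -0.028138605254311493 [ 0.38299915 -0.31859851]
```

```bash
g(){ grep -E "pos|rot|force|open"; }
python3 -m inch '[[[0,0,0,-0.178],[0,0,0,-0.178],[0,0,0,-0.178],[0,0,0,-0.178],[0,0,0,-0.178],[0,0,0,-0.178],[0,0,0,-0.176],[-47.8,10.2,0,0],[-47.8,10.2,0,0],[-47.8,10.2,0,0]]]'|g
python3 -m inch '[[[-47.8,10.2,0,0],[-47.8,10.2,0,0],[-47.8,10.2,0,0],[-47.8,10.2,0,0],[-47.8,10.2,0,0],[-47.8,10.2,0,0],[-47.8,10.2,0,0],[-47.8,10.2,20,0],[0,0,20,0],[0,0,20,0]]]'|g
python3 -m inch '[[[0,0,30,0],[0,0,30,0],[0,0,20,0],[0,0,0,0],[0,0,0,0]]]'|g
python3 - <<'E'
from h import *
u=cam('side');t=cam('top');p=np.array(observe()['tool_pos'])
print([(round(d['conf'],2),np.round(atz(u,d['at'],.002),3).tolist()) for d in place_of('side','pack1')])
a=cv2.resize(u['img'][240:360,220:360],(560,480))
for q in((.523,-.313),(.520,-.387),(.385,-.315)):
  r,c=proj(u,[*q,.058]);cv2.circle(a,(int((c-219.5)*4),int((r-239.5)*4)),4,(0,0,255),1)
r,c=proj(u,p+[0,0,.0293]);cv2.circle(a,(int((c-219.5)*4),int((r-239.5)*4)),4,(255,0,255),1)
cv2.imwrite('pics/o.png',a)
E
```

```text
tool_pos: [0.4449, 0.0687, 0.2034]
tool_rot: [3.141, -0.0, 1.561]
contact_force: [1.6, 0.1, 0.2]
opening: 0.0916
tool_pos: [0.5219, -0.314, 0.1421]
tool_rot: [-3.141, -0.001, 1.559]
contact_force: [-0.1, 0.1, 0.8]
opening: 0.0919
tool_pos: [0.5226, -0.3137, 0.0642]
tool_rot: [3.14, 0.001, 1.56]
contact_force: [0.5, -0.5, -0.2]
opening: 0.0916
[(0.95, [0.514, -0.387, 0.002]), (0.94, [0.379, -0.317, 0.002]), (0.91, [0.515, -0.314, 0.002]), (0.35, [0.521, 0.151, 0.002])]
```

View pics/o.png

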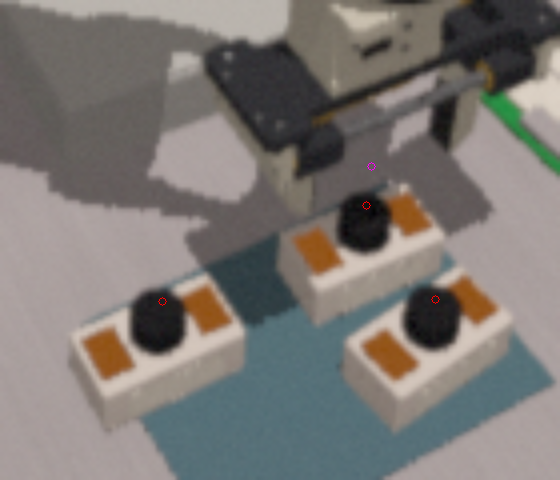

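```bash
g(){ grep -E "pos|rot|force|open"; }
python3 -m inch '[[[0,-1.5,20,0],[0,0,16,0],[0,0,10,0],[0,0,6.5,0],[0,0,0,0]]]'|g
python3 -m inch '[[[0,0,0,0],[0,0,0,0],[0,0,0,0],[0,0,0,0],[0,0,0,0],[0,0,0,0],[0,0,0,0],[0,0,0,0]]]' 1 40|g
python3 -m inch '[[[0,0,-10,0],[0,0,-25,0],[0,0,-40,0],[0,0,-50,0],[0,0,-50,0],[0,0,-20,0],[0,0,0,0]]]'|g
```

```text
tool_pos: [0.5205, -0.3132, 0.0105]
tool_rot: [-3.141, -0.0, 1.56]
contact_force: [-0.3, 0.3, 0.4]
opening: 0.0915
tool_pos: [0.5207, -0.3133, 0.0108]
tool_rot: [3.141, -0.0, 1.56]
contact_force: [0.6, -0.6, 0.3]
opening: 0.0311
tool_pos: [0.5211, -0.3137, 0.2079]
tool_rot: [3.138, 0.002, 1.56]
contact_force: [0.5, -0.6, -2.3]
opening: 0.0309
```

```bash
g(){ grep -E "pos|rot|force|open"; }
python3 -m inch '[[[20,10,0,0],[38,20,0,0],[40,20.5,0,0],[40,20.5,0,0],[40,20.5,0,0],[40,20.5,0,0],[40,20.5,0,0],[40,20.5,0,0],[35,18,0,0],[18,10,0,0]]]'|g
python3 -m inch '[[[0,0,0,0.177],[0,0,0,0.177],[0,0,0,0.177],[0,0,0,0.177],[0,0,0,0.177],[0,0,0,0.177],[0,0,0,0.177],[0,0,0,0.177],[0,0,0,0.177],[0,0,0,0]]]'|g
```

```text
tool_pos: [0.705, 0.0396, 0.2032]
tool_rot: [-3.138, -0.001, 1.563]
contact_force: [0.1, -0.6, -2.2]
opening: 0.0312
tool_pos: [0.7046, 0.0369, 0.2038]
tool_rot: [-3.141, 0.003, -0.031]
contact_force: [-0.1, 0.2, -1.5]
opening: 0.0313
```

```bash
g(){ grep -E "pos|force"; }
python3 -m inch '[[[1,1,20,0],[0,0,25,0],[0,0,18,0],[0,0,10,0],[0,0,5,0],[0,0,2,0],[0,0,0,0],[0,0,0,0]]]'|g
python3 -m inch '[[[0,0,1,0],[0,0,0,0],[0,0,0,0]]]'|g
python3 -m inch '[[[0,0,1,0],[0,0,0,0],[0,0,0,0]]]'|g
python3 -m inch '[[[0,0,1,0],[0,0,0,0],[0,0,0,0]]]'|g
```

```text
tool_pos: [0.7067, 0.0346, 0.1265]
contact_force: [-0.5, 0.4, -2.2]
tool_pos: [0.7064, 0.0347, 0.1249]
contact_force: [0.4, 0.6, -1.6]
tool_pos: [0.7064, 0.0347, 0.1238]
contact_force: [0.2, 0.5, -1.2]
tool_pos: [0.7064, 0.0346, 0.1228]
contact_force: [-1.0, -0.1, -2.8]
```

```bash
g(){ grep -E "pos|force"; }
python3 -m inch '[[[0,0,1,0],[0,0,0,0],[0,0,0,0]]]'|g
python3 -m inch '[[[0,0,1,0],[0,0,0,0],[0,0,0,0]]]'|g
python3 -m inch '[[[0,0,1,0],[0,0,0,0],[0,0,0,0]]]'|g
python3 -m inch '[[[0,0,1,0],[0,0,0,0],[0,0,0,0]]]'|g; python3 -c "
from cell import *;print(observe()['time'])"
```

```text
tool_pos: [0.7064, 0.0346, 0.1218]
contact_force: [-0.7, -0.9, -2.8]
tool_pos: [0.7064, 0.0347, 0.1208]
contact_force: [-1.1, 0.7, -0.5]
tool_pos: [0.7064, 0.0347, 0.1198]
contact_force: [0.5, 0.2, -1.4]
tool_pos: [0.7064, 0.0347, 0.1189]
contact_force: [-0.5, 0.7, -1.9]
69.75
```

```bash
g(){ grep -E "pos|force"; }
python3 -m inch '[[[0,0,1,0],[0,0,0,0]]]'|g
python3 -m inch '[[[0,0,0,0],[0,0,0,0]]]'|g
python3 -m inch '[[[0,0,1,0],[0,0,0,0]]]'|g
python3 -m inch '[[[0,0,0,0],[0,0,0,0]]]'|g
```

```text
tool_pos: [0.7065, 0.0347, 0.1179]
contact_force: [-0.0, 0.4, -0.4]
tool_pos: [0.7065, 0.0347, 0.1179]
contact_force: [-0.7, 0.1, 0.1]
tool_pos: [0.7065, 0.0347, 0.1169]
contact_force: [1.2, -0.0, 0.9]
tool_pos: [0.7065, 0.0346, 0.1169]
contact_force: [0.3, 0.3, 0.7]
```

```bash
g(){ grep -E "pos|rot|force|open"; }
python3 -m inch '[[[0,0,0,0],[0,0,0,0],[0,0,0,0],[0,0,0,0],[0,0,0,0],[0,0,0,0],[0,0,-15,0],[0,0,-30,0],[0,0,-40,0],[0,0,0,0]]]' -1|g
python3 -m inch '[[[0,0,0,-0.177],[0,0,0,-0.177],[0,0,0,-0.177],[0,0,0,-0.177],[0,0,0,-0.177],[0,0,0,-0.177],[0,0,0,-0.177],[0,0,0,-0.177],[0,0,0,-0.177],[0,0,0,-0.177]]]'|g
python3 -m inch '[[[-38.5,-25.5,0,0],[-38.5,-25.5,0,0],[-38.5,-25.5,0,0],[-38.5,-25.5,0,0],[-38.5,-25.5,0,0],[-38.5,-25.5,0,0],[-38.5,-25.5,0,0],[-38.5,-25.5,0,0],[-38.5,-25.5,0,0],[-38.5,-25.5,0,0]]]'|g
python3 -m inch '[[[0,0,30,0],[0,0,40,0],[0,0,40,0],[0,0,20,0],[0,0,0,0],[0,0,0,0]]]'|g
cat > pk.py <<'E'
from h import *
u=cam('side');t=cam('top')
for nm,c in(('side',u),('top',t)):
  for l,z in(('pack1',.002),('pan_centre',.112),('dial_centre',.106),('zero_mark',.106)): print(nm,l,[(round(d['conf'],2),np.round(atz(c,d['at'],z),3).tolist()) for d in place_of(nm,l)[:4]])
E
python3 pk.py
```

```text
tool_pos: [0.7085, 0.0346, 0.2076]
tool_rot: [3.141, -0.01, -0.033]
contact_force: [0.0, 0.4, -0.3]
opening: 0.092
tool_pos: [0.7061, 0.0347, 0.2016]
tool_rot: [-3.141, -0.0, 1.743]
contact_force: [-0.1, -0.0, -0.5]
opening: 0.0916
tool_pos: [0.5176, -0.3884, 0.2017]
tool_rot: [-3.141, -0.0, 1.737]
contact_force: [0.9, 0.5, 0.2]
opening: 0.092
tool_pos: [0.519, -0.3876, 0.0729]
tool_rot: [3.141, 0.001, 1.737]
contact_force: [0.9, -0.4, -0.2]
opening: 0.0918
side pack1 [(0.61, [0.511, -0.39, 0.002]), (0.61, [0.794, 0.173, 0.002]), (0.6, [0.384, -0.322, 0.002])]
side pan_centre [(0.76, [0.652, 0.028, 0.112])]
side dial_centre [(0.94, [0.474, 0.039, 0.106])]
side zero_mark [(0.84, [0.487, 0.031, 0.106]), (0.61, [0.507, -0.03, 0.106])]
top pack1 [(0.97, [0.729, 0.053, 0.002]), (0.89, [0.385, -0.317, 0.002]), (0.58, [0.662, 0.036, 0.002]), (0.55, [0.529, -0.388, 0.002])]
top pan_centre [(0.8, [0.654, 0.035, 0.112])]
top dial_centre [(0.97, [0.48, 0.034, 0.106])]
top zero_mark [(0.78, [0.486, 0.04, 0.106])]
```

```bash
g(){ grep -E "pos|rot|force|open"; }
python3 -m inch '[[[0,0,25,0],[0,0,20,0],[0,0,12,0],[0,0,5,0],[0,0,0,0]]]'|g
python3 -m inch '[[[0,0,0,0],[0,0,0,0],[0,0,0,0],[0,0,0,0],[0,0,0,0],[0,0,0,0],[0,0,0,0],[0,0,0,0]]]' 1 40|g
python3 -m inch '[[[0,0,-10,0],[0,0,-25,0],[0,0,-40,0],[0,0,-50,0],[0,0,-50,0],[0,0,-25,0],[0,0,0,0]]]'|g
python3 -m inch '[[[20,10,0,0],[38,19,0,0],[45,22.6,0,0],[45,22.6,0,0],[45,22.6,0,0],[45,22.6,0,0],[45,22.6,0,0],[45,22.6,0,0],[45,22.6,0,0],[24,12.3,0,0]]]'|g
python3 -m inch '[[[0,0,0,0.177],[0,0,0,0.177],[0,0,0,0.177],[0,0,0,0.177],[0,0,0,0.177],[0,0,0,0.177],[0,0,0,0.177],[0,0,0,0.177],[0,0,0,0.177],[0,0,0,0.177]]]'|g
python3 -m inch '[[[0,0,0,0],[0,0,0,0]]]'|g
```

```text
tool_pos: [0.5186, -0.3873, 0.0099]
tool_rot: [3.141, 0.0, 1.737]
contact_force: [0.3, 0.5, -0.9]
opening: 0.0916
tool_pos: [0.5185, -0.3872, 0.0098]
tool_rot: [-3.142, -0.0, 1.737]
contact_force: [-0.3, -0.3, -0.2]
opening: 0.0312
tool_pos: [0.5192, -0.3878, 0.2125]
tool_rot: [3.138, 0.004, 1.737]
contact_force: [0.1, 0.6, -2.7]
opening: 0.0313
tool_pos: [0.6486, 0.0415, 0.2075]
tool_rot: [-3.138, -0.002, 1.74]
contact_force: [-0.7, -0.7, -2.0]
opening: 0.0309
tool_pos: [0.6483, 0.0387, 0.2075]
tool_rot: [-3.141, 0.004, -0.038]
contact_force: [-1.0, -0.2, -2.6]
opening: 0.0312
tool_pos: [0.649, 0.0379, 0.2088]
tool_rot: [-3.141, 0.002, -0.029]
contact_force: [0.7, -0.1, -2.0]
opening: 0.031
```

```bash
g(){ grep -E "pos|force"; }
python3 -m inch '[[[1,1,20,0],[0,0,25,0],[0,0,20,0],[0,0,13,0],[0,0,8,0],[0,0,3,0],[0,0,0,0],[0,0,0,0]]]'|g
python3 -m inch '[[[0,0,1,0],[0,0,1,0],[0,0,0,0],[0,0,0,0]]]'|g
python3 -m inch '[[[0,0,1,0],[0,0,0,0],[0,0,0,0]]]'|g
python3 -m inch '[[[0,0,1,0],[0,0,0,0],[0,0,0,0]]]'|g
python3 -m inch '[[[0,0,0,0]]]'|g
```

```text
tool_pos: [0.651, 0.0363, 0.1215]
contact_force: [0.6, 0.3, -2.2]
tool_pos: [0.6506, 0.0363, 0.1188]
contact_force: [0.8, 0.1, -1.9]
tool_pos: [0.6506, 0.0363, 0.1178]
contact_force: [0.3, 0.4, -2.2]
tool_pos: [0.6506, 0.0363, 0.1168]
contact_force: [0.2, -0.1, -1.8]
tool_pos: [0.6506, 0.0363, 0.1168]
contact_force: [-0.8, -0.1, -1.7]
```

```bash
g(){ grep -E "pos|force"; }
python3 -m inch '[[[0,0,1,0],[0,0,0,0]]]'|g
python3 -m inch '[[[0,0,0,0]]]'|g
python3 -m inch '[[[0,0,1,0],[0,0,0,0]]]'|g
python3 -m inch '[[[0,0,0,0]]]'|g
python3 -m inch '[[[0,0,1,0],[0,0,0,0]]]'|g
python3 -m inch '[[[0,0,0,0]]]'|g
```

```text
tool_pos: [0.6507, 0.0363, 0.1159]
contact_force: [-0.3, 0.3, -1.3]
tool_pos: [0.6507, 0.0363, 0.1159]
contact_force: [0.7, -0.5, -1.7]
tool_pos: [0.6507, 0.0363, 0.1149]
contact_force: [-0.1, -0.3, -0.8]
tool_pos: [0.6507, 0.0363, 0.115]
contact_force: [0.5, 0.7, 0.2]
tool_pos: [0.6507, 0.0363, 0.1139]
contact_force: [0.1, -0.3, 1.1]
tool_pos: [0.6507, 0.0363, 0.114]
contact_force: [0.1, 0.3, 0.0]
```

```bash
g(){ grep -E "pos|rot|force|open"; }
python3 -m inch '[[[0,0,0,0],[0,0,0,0],[0,0,0,0],[0,0,0,0],[0,0,0,0],[0,0,0,0],[0,0,-15,0],[0,0,-30,0],[0,0,-40,0],[0,0,0,0]]]' -1|g
python3 -m inch '[[[0,0,0,-0.175],[0,0,0,-0.175],[0,0,0,-0.175],[0,0,0,-0.175],[0,0,0,-0.175],[0,0,0,-0.175],[0,0,0,-0.175],[0,0,0,-0.175],[0,0,0,-0.175],[0,0,0,0]]]'|g
python3 -m inch '[[[-36,-25.7,0,0],[-36,-25.7,0,0],[-36,-25.7,0,0],[-36,-25.7,0,0],[-36,-25.7,0,0],[-36,-25.7,0,0],[-36,-25.7,0,0],[-36,-25.7,0,0],[-36,-25.7,0,0],[-36,-25.7,0,0]]]'|g
python3 -m inch '[[[0,0,30,0],[0,0,40,0],[0,0,40,0],[0,0,20,0],[0,0,0,0],[0,0,0,0]]]'|g
python3 pk.py
```

```text
tool_pos: [0.6528, 0.0362, 0.2041]
tool_rot: [3.141, -0.009, -0.033]
contact_force: [0.4, 0.0, -0.4]
opening: 0.0914
tool_pos: [0.6504, 0.0363, 0.1987]
tool_rot: [-3.141, -0.0, 1.54]
contact_force: [-0.3, -0.4, -0.6]
opening: 0.0917
tool_pos: [0.3823, -0.3171, 0.199]
tool_rot: [3.141, 0.0, 1.537]
contact_force: [-0.4, -1.0, -0.0]
opening: 0.0917
tool_pos: [0.3838, -0.3166, 0.0697]
tool_rot: [3.14, 0.001, 1.54]
contact_force: [-0.2, -0.2, -0.9]
opening: 0.0918
side pack1 [(0.55, [0.381, -0.321, 0.002]), (0.55, [0.786, 0.158, 0.002]), (0.48, [0.717, 0.157, 0.002])]
side pan_centre [(0.68, [0.65, 0.023, 0.112])]
side dial_centre [(0.79, [0.468, 0.032, 0.106])]
side zero_mark [(0.63, [0.486, 0.04, 0.106])]
top pack1 [(0.9, [0.388, -0.311, 0.002]), (0.89, [0.658, 0.043, 0.002]), (0.88, [0.722, 0.042, 0.002])]
top pan_centre [(0.65, [0.65, 0.032, 0.112])]
top dial_centre [(0.16, [0.736, 0.285, 0.106])]
top zero_mark [(0.71, [0.492, 0.032, 0.106]), (0.31, [0.651, 0.033, 0.106]), (0.25, [0.55, 0.042, 0.106])]
```

```bash
g(){ grep -E "pos|rot|force|open"; }
python3 -m inch '[[[0,0,25,0],[0,0,20,0],[0,0,10,0],[0,0,4,0],[0,0,0,0]]]'|g
python3 -m inch '[[[0,0,0,0],[0,0,0,0],[0,0,0,0],[0,0,0,0],[0,0,0,0],[0,0,0,0],[0,0,0,0],[0,0,0,0]]]' 1 40|g
python3 -m inch '[[[0,0,-10,0],[0,0,-25,0],[0,0,-40,0],[0,0,-50,0],[0,0,-50,0],[0,0,-25,0],[0,0,0,0]]]'|g
python3 -m inch '[[[20,11,0,0],[38,21,0,0],[40,22.1,0,0],[40,22.1,0,0],[40,22.1,0,0],[40,22.1,0,0],[40,22.1,0,0],[40,22.1,0,0],[40,22.1,0,0],[23.4,12.8,0,0]]]'|g
python3 -m inch '[[[0,0,0,0.175],[0,0,0,0.175],[0,0,0,0.175],[0,0,0,0.175],[0,0,0,0.175],[0,0,0,0.175],[0,0,0,0.175],[0,0,0,0.175],[0,0,0,0.17],[0,0,0,0]]]'|g
python3 -m inch '[[[0,0,0,0],[0,0,0,0]]]'|g
```

```text
tool_pos: [0.3835, -0.3163, 0.01]
tool_rot: [3.141, 0.0, 1.542]
contact_force: [0.6, 0.2, 0.1]
opening: 0.0921
tool_pos: [0.3831, -0.316, 0.0098]
tool_rot: [-3.141, -0.0, 1.542]
contact_force: [-1.3, 0.5, 0.6]
opening: 0.0308
tool_pos: [0.384, -0.3168, 0.2119]
tool_rot: [3.138, 0.003, 1.542]
contact_force: [-0.2, 0.7, -2.8]
opening: 0.0307
tool_pos: [0.593, 0.0415, 0.2074]
tool_rot: [-3.138, -0.001, 1.543]
contact_force: [0.4, -0.6, -2.5]
opening: 0.0312
tool_pos: [0.5923, 0.0394, 0.2079]
tool_rot: [-3.141, 0.003, -0.027]
contact_force: [-0.4, -0.8, -2.2]
opening: 0.0312
tool_pos: [0.593, 0.0394, 0.2094]
tool_rot: [-3.141, 0.001, -0.026]
contact_force: [-0.0, 0.1, -1.5]
opening: 0.0311
```

```bash
g(){ grep -E "pos|force"; }
python3 -m inch '[[[1,1,20,0],[0,0,25,0],[0,0,20,0],[0,0,14,0],[0,0,9,0],[0,0,3,0],[0,0,1,0],[0,0,0,0],[0,0,0,0]]]'|g
python3 -m inch '[[[0,0,1,0],[0,0,1,0],[0,0,0,0],[0,0,0,0]]]'|g
python3 -m inch '[[[0,0,1,0],[0,0,1,0],[0,0,0,0]]]'|g
python3 -m inch '[[[0,0,0,0]]]'|g
python3 -m inch '[[[0,0,1,0],[0,0,0,0]]]'|g
python3 -m inch '[[[0,0,0,0]]]'|g
```

```text
tool_pos: [0.5944, 0.0383, 0.1183]
contact_force: [0.2, 0.3, -1.5]
tool_pos: [0.5941, 0.0383, 0.1158]
contact_force: [-0.2, -0.1, -1.8]
tool_pos: [0.5942, 0.0383, 0.1138]
contact_force: [-1.0, -0.7, -0.7]
tool_pos: [0.5942, 0.0383, 0.1139]
contact_force: [0.1, 0.0, -1.4]
tool_pos: [0.5942, 0.0383, 0.1129]
contact_force: [0.1, 0.4, 0.1]
tool_pos: [0.5942, 0.0383, 0.1129]
contact_force: [-0.3, -0.1, -0.3]
```

```bash
g(){ grep -E "time|pos|rot|force|open"; }
python3 -m inch '[[[0,0,0,0],[0,0,0,0],[0,0,0,0],[0,0,0,0],[0,0,0,0],[0,0,0,0],[0,0,-10,0],[0,0,-25,0],[0,0,-40,0],[0,0,-20,0]]]' -1|g
python3 -m inch '[[[0,-50,0,0],[0,-50,0,0],[0,-50,0,0],[0,-50,0,0],[0,-50,0,0],[0,0,0,0],[0,0,0,0]]]'|g
python3 - <<'E'
from h import *
u=cam('side');t=cam('top')
a=cv2.resize(u['img'][120:260,170:340],(510,420));b=cv2.resize(t['img'][165:300,205:300],(290,420))
cv2.imwrite('pics/q.png',np.clip(np.hstack([a,b])*1.3,0,255).astype('uint8'))
E
```

```text
time: 98.5
tool_pos: [0.5951, 0.0383, 0.211]
tool_rot: [3.142, -0.004, -0.028]
contact_force: [0.7, 0.5, -0.4]
opening: 0.092
time: 99.38
tool_pos: [0.6012, 0.2879, 0.2081]
tool_rot: [3.141, -0.0, -0.028]
contact_force: [-0.4, 0.0, 1.0]
opening: 0.0918
```

View pics/q.png

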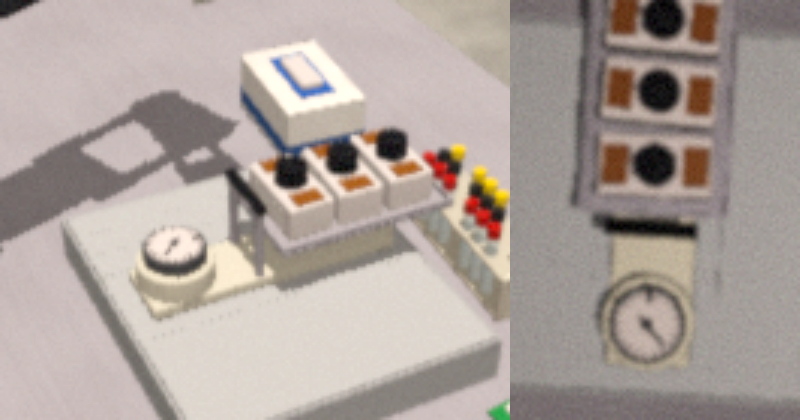

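```bash
python3 -c "
from cell import *
print(hand_in())"
```

```text
the job is handed in; nothing more can be done
None
```

The job is done and handed in at about 99 s of the 210 s allowed. The hand-in gives no verdict, so what follows rests on my own checks.

- **Channel:** I pressed along the top with closed fingertips, never above about 16 N by the wrist force reading. The stiff stretch ran from about y = 0.012 to 0.0625 m, so I took its middle as y ≈ 0.037 m.
- **Scale:** I lifted it by the handle and stood it lengthways along the channel at y ≈ 0.0375 m. It took its weight within 0.5 mm of the height expected for an unsagged top and looked level in the pictures.
- **Zero:** I turned the bezel 0.62 rad counter-clockwise with the pan empty. The picture afterwards showed the broad mark on the pointer, and it was still towards the pan in the last picture.
- **Cassettes:** Three were present, and one had been knocked about 5 cm aside during the run, so I took its new position before going for it. All three lie flat side by side in the pan. The pointer swung roughly 2.4 rad, which fits about 0.6 kg.
- **Surroundings:** The tube rack and glove carton look unmoved, and the gripper is clear of everything.

**Disagreements:**
- The reported TCP height read about 29 mm lower than the real fingertips. The side camera and the touch on the stiff part of the top agreed on this, and I allowed for it in every move.
- The networks' positions differed from each other by up to about 15 mm, mostly along the side camera's line of sight, so I checked them against pixels I measured myself.

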